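# Slide the copper backing bar under the tacked test piece

### The job

The tacked test piece is set up on its two rests, ready for the root run. With the fingertips only, gently push the copper backing bar along the bench and slide it between the rests, under the joint, until it sticks out by the same amount at both ends of the test piece. Never pinch, lift or tip the bar, do not shift the test piece, and leave the dark steel flat bar and the other things on the bench where they lie.

Things in the scene. Friction and masses are not known exactly. Their poses are not given: they have to be found in the camera images.
- backing_bar: The thing to push: flat copper bar 180 x 40 x 10 mm, about 0.64 kg, a dark groove along its top, loose and flat on the bench, left or right of the test piece and nearer the robot than the lane. Origin: centre of its underside (z = 0 on the bench). y axis along its length (ends at y = +-90 mm), x across (edges at x = +-20 mm). A few N slide it.
- rests: Two dark square steel bars fixed to the bench, 12 mm high, 12 wide, 110 long, under the test piece. Origin on the bench, midway between and along them. y axis along the bars, the lane between them and the weld joint; x across the lane, away from the robot. Inner faces at x = +-26 mm, ends at y = +-55 mm, lane open at both ends. Clear height 12 mm, 2 mm more than the copper bar.
- test_piece: Two bright steel plates tacked into one piece, 141 mm (x) by 100 (y) by 6, open V joint along its middle (y axis), 0.62 kg. It lies loose on the rests, only its weight holds it; top 18 mm above the bench. Origin: centre of its underside, 12 mm above the origin of the rests, axes parallel. Ends at y = +-50 mm: the centred copper bar sticks out 40 mm at each.
- steel_flat: Bystander: a dark grey steel flat bar of the same size as the copper one (180 x 40 x 10 mm), lying loose on the other side of the test piece. Origin at the centre of its underside, y along its length. Not to be moved.
- magnet_square: Bystander: a red magnetic welding square, a flat triangle frame about 65 mm across and 16 mm high, lying loose between robot and test piece. Origin about its middle, on the bench. Not to be moved.
- c_clamp: Bystander: a dark C-clamp lying flat on the far side, about 100 x 180 mm, 18 mm high. Origin about the middle of its frame, on the bench.
- chipping_hammer: Bystander: a steel chipping hammer with coil handle lying at the left side, 210 mm long, 22 mm high. Origin near the head end of the handle, on the bench.
- wire_brush: Bystander: a wire brush with wooden back lying bristles down on the far side, 270 x 24 mm, 36 mm high. Origin at its middle, on the bench.
- tube_offcut: Bystander: a dark square steel tube offcut 120 mm long, 40 x 40 mm, lying beyond the test piece. Origin at the centre of its underside.
- pliers: Bystander: pliers with orange handles lying at the right side, about 170 mm long, 18 mm high. Origin by the pivot, on the bench.
Mind the look-alikes: they are no part of the job. Several things have the shape of the test_piece; the one meant has the colours described above.

How it is judged:
At the end, for the whole second after the job is handed in: The copper backing bar lies flat and at rest on the bench in the lane between the two rests, under the joint, centred along it to within 10 mm (so each end sticks out 30 to 50 mm), and the test piece still lies flat on its rests within 6 mm of where it was (y of backing_bar in the frame of test_piece between -0.01 and 0.01 m and x of backing_bar in the frame of rests between -0.008 and 0.008 m and angle between the y axis of backing_bar and the y axis of rests, either way round below 0.08 rad and height (world z) of backing_bar below 0.003 m and angle between each of backing_bar, test_piece's own z axis and vertical below 0.03 rad and linear speed of each of backing_bar, test_piece below 0.01 m/s and horizontal distance between test_piece and rests below 0.006 m and angle between the y axis of test_piece and the y axis of rests, either way round below 0.06 rad and height (world z) of test_piece between 0.01 and 0.014 m); the robot touches nothing.
It fails at once if the backing bar is lifted off the bench (more than 6 mm) (height (world z) of backing_bar above 0.006 m).
It fails at once if the backing bar is tipped (more than about 3.5 degrees) (angle between backing_bar's own z axis and vertical above 0.06 rad).
It fails at once if the backing bar is pinched or forced: more than 35 N from the fingers (contact force between backing_bar and the fingers above 35 N).
It fails at once if the test piece is shifted more than 8 mm or tipped (distance of test_piece from where it was at the start of the episode above 0.008 m or angle between test_piece's own z axis and vertical above 0.06 rad).
It fails at once if the steel flat bar or another bystander is moved more than 15 mm (distance of any of steel_flat, magnet_square, c_clamp, chipping_hammer, wire_brush, tube_offcut, pliers from where it was at the start of the episode above 0.015 m).
It also fails if it takes over 61 s, if anything falls off the work surface, if the arm or the gripper's body presses on something with over 40 N, if the wrist force passes 120 N, or if a joint passes its speed limit or range.

### The arm

A 7-joint arm with a two-finger parallel gripper is mounted at the origin on the work surface. World frame = base frame: x ahead of the robot, y to its left, z up, the work surface at z = 0. Lengths are in m, angles in rad, forces in N, time in s.
With the tool pointing down it reaches from about 0.4 to 0.85 m from the base axis. Payload 10.4 kg.
Tool frame: the origin (TCP) lies between the finger pads; the fingertips stand 22 mm ahead of it and the grasp point (between the pads) lies 3 mm ahead of it; z points along the fingers, y is the line along which they close (so a half turn about z gives the same grasp; the last joint's range is limited). The gripper opens to 85 mm and grips with 20 to 120 N. Pads are 22 mm wide; open, the fingers measure 114 mm over their backs; the gripper's body (76 mm by 85 mm) begins 54 mm behind the grasp point. The pads swing forward as they close: fully open they stand 13 mm farther back than shut.
Start: joints at [-1.358, 0.332, -0.065, 1.46, 0.022, 1.35, -0.088], TCP at [0.146, 0.608, 0.253] pointing down, gripper open.
Joint ranges: [-2.6, 2.6], [-0.5, 2.12], [-1.47, 1.34], [0.16, 2.42], [-1.27, 4.41], [0.06, 2.06], [-2.6, 2.6]. Speed limits (rad/s): [2.22, 2.22, 2.79, 2.79, 3.14, 3.14, 3.14].

### API

Orientations are given as a unit quaternion [x, y, z, w].
In Python, from workcell import manip, camera, ticket, boxes_of, outline_of gives the robot as it stands.
- The arm moves only by the tool carry_out, never from a script. Its argument "deltas" is a list of rows, each a list of 5 numbers: the shift along the tool's x, y, z as a fraction of full scale, then the turn about the tool's z as a fraction of full scale, then the opening, from -1 (shut) to 1 (fully open), so that 0 is half open. In form: [[tx, ty, tz, spin, gripper], ...]. A call has 1 to 20 rows; each row is the pose to reach, as a shift and turn from the pose commanded when the call began, along the tool's axes at that moment; what a row does not reach only later rows make up. Full scale, the value 1, is 150 mm for a shift and 30 degrees for a turn. A row lasts 1/8 s, in which the tool goes at most 62.5 mm and 10.7 degrees, less where a joint would pass 70% of its speed; a pose out of reach is approached as far as the arm can. A call with a number of a shift or a turn outside -1 to 1 is refused whole. A call with a gripper value outside its range is refused whole. The fingers move at their own pace and stop on an object; "force" is the grip in N (left out, the last holds). Time passes only in rows, so rows that repeat a pose let the fingers close. It gives the time, the measured TCP pose, the force, the opening and the grip force at its end, in the units of the state.
- manip.get_obs(): the state, without advancing time (a new reading comes with each control period).
- camera(name): name is "side" or "top"; returns a dict with "img" (384x512x3 uint8, red, green, blue), "depth" (384x512 float32, m along the optical axis (not along the pixel's ray), 0 where there is no reading), "vertical_fov" (degrees; the focal length in pixels is half the picture's height over the tangent of half this angle, whatever the lens; pixels are square), "cx", "cy" (the principal point, pixels), "R" (3x3) and "t" (3): a world point X has camera coordinates R X + t. Camera axes: x right, y down, z forward; pixel columns grow to the right and rows downward; lengths in m; the calibration is good to about 2 mm. A picture is of the moment at which its call begins.
- ticket.hand_in(): hands the job in; it is judged then, once.
Trained networks look in a picture, given as the dict that the camera call returned (one of the last four; its "shot" number tells which), for a name from the list of things; names that differ only in an ending like _2 or _b are one class to them, and where a whole thing is asked for, a point or a joint stands for the part that bears it (a point fixed in the world has none). Each returns a list of dicts, best first, with "conf" (0 to 1); they miss things now and then, are a little off and sometimes report something else, mostly with a low value. They report only what shows in the picture. A call takes as long as a camera call. They do not tell look-alikes from the thing itself.
- boxes_of(query, picture): "position" ([x, y, z] in m, in world coordinates, good to about 4 mm: the middle of the surface that is visible of it).
- outline_of(query, picture): "region" (384x512 bool, what is visible of it).
The state is a dict: "clock": time; "joint_pos": joint angles; "joint_velocities": joint speeds; "tau": joint torques, N m; "position": TCP position; "ee_rot": TCP orientation; "ft_force": force on the tool from outside, world axes, zero at the start; "torque": the same for the moment, N m; "grip_width": opening from 0.0 (shut) to 1.0 (fully open); "grasp_force": force on a finger pad.
Only numpy, scipy, OpenCV 4.12 (cv2) and the standard library are available. Lean on these libraries where they do the work, as an engineer would, in place of code of your own. Each camera call takes 0.05 s, during which the arm holds its last target. There are 200 camera calls.

## Working session

There is one attempt and no reset: what is moved stays moved. The work goes in short steps, Python scripts to look and compute and a tool call to move; the robot and the scene stay as the last step left them, time stands still between calls to the robot, and variables do not carry over. Pictures are saved under pics/ and viewed, at most 10 in all, crops included, and the job is handed in when it is done.

Besides the shell and the picture viewer there is one more tool, called after "Call:" in YAML: its name, and indented under it one key for each argument. carry_out: Moves the arm, as the interface text tells. Its arguments: {"type":"object","properties":{"deltas":{"type":"array","items":{"type":"array","items":{"type":"number"}}},"force":{"type":"number"}},"required":["deltas"]}

```bash
mkdir -p pics; cat > h.py <<'E'
import numpy as np, cv2
from workcell import manip, camera, ticket, boxes_of, outline_of
def f(c): return c["img"].shape[0]/2/np.tan(np.radians(c["vertical_fov"])/2)
def world(c,u,v,z=None):
    """pixels -> world; on plane z if given, else by depth"""
    u=np.atleast_1d(u).astype(float);v=np.atleast_1d(v).astype(float);F=f(c)
    r=np.stack([(u-c["cx"])/F,(v-c["cy"])/F,np.ones_like(u)],1)
    R=np.array(c["R"]);t=np.array(c["t"]);o=-R.T@t;d=r@R
    k=c["depth"][v.astype(int),u.astype(int)] if z is None else (z-o[2])/d[:,2]
    return o+d*k[:,None]
def rect(c,m,z):
    v,u=np.nonzero(m); P=world(c,u,v,z)[:,:2]
    (cx,cy),(w,h),a=cv2.minAreaRect((P*1000).astype(np.float32))
    if w>h: w,h,a=h,w,a-90   # a: direction of short side
    return cx/1000,cy/1000,w,h,a+90  # a+90: long axis angle, deg from world x
E
python3 - <<'E'
from h import *
for n in("top","side"):
    c=camera(n); cv2.imwrite(f"pics/{n}0.png",c["img"][...,::-1])
    print(n,np.round(-np.array(c["R"]).T@c["t"],3),c["vertical_fov"])
    for q in("backing_bar","steel_flat","test_piece","rests","magnet_square"):
        for b in boxes_of(q,c)[:3]: print(q,np.round(b["position"],3),round(b["conf"],2))
        if n=="top":
            for o in outline_of(q,c)[:3]:
                v,u=np.nonzero(o["region"]); print("  ",u.mean().round(),v.mean().round(),len(u),round(o["conf"],2),np.round(rect(c,o["region"],.018 if q=="test_piece" else .01),3))
print(manip.get_obs())
E
```

```text
top [0.385 0.031 1.159] 54.72170680445445
backing_bar [0.489 0.16  0.008] 0.67
   211.0 208.0 684 0.95 [4.87000e-01 1.59000e-01 3.93390e+01 1.77825e+02 8.06740e+01]
steel_flat [ 0.478 -0.224  0.013] 0.86
   334.0 211.0 752 0.92 [  0.479  -0.222  41.402 179.964  80.214]
   78.0 213.0 720 0.61 [  0.451   0.59  143.39  215.029 100.432]
   360.0 133.0 637 0.43 [  0.727  -0.331  94.307 178.602  93.365]
test_piece [ 0.329 -0.224  0.008] 0.91
test_piece [0.31  0.138 0.009] 0.86
test_piece [ 0.567 -0.039  0.019] 0.69
   219.0 265.0 1624 0.72 [3.14000e-01 1.33000e-01 1.03284e+02 1.47764e+02 9.40960e+01]
   144.0 208.0 1414 0.72 [  0.487   0.365  97.924 140.236  61.288]
   335.0 260.0 1477 0.68 [  0.329  -0.219  98.323 141.35   60.067]
magnet_square [ 0.418 -0.005  0.015] 0.8
side [0.417 1.126 0.846] 47.88626150771099
backing_bar [0.489 0.171 0.01 ] 0.88
steel_flat [ 0.485 -0.215  0.012] 0.68
test_piece [0.316 0.143 0.008] 0.95
test_piece [ 0.332 -0.214  0.007] 0.78
test_piece [ 0.566 -0.03   0.024] 0.66
magnet_square [ 0.416 -0.005  0.018] 0.54
{'clock': 0.85, 'joint_pos': array([-1.35757176,  0.33217164, -0.06468558,  1.46010272,  0.02161489,
        1.34990585, -0.08853207]), 'joint_velocities': array([-0.00227919,  0.00069823,  0.00120344, -0.00142546, -0.00015022,
       -0.00136343, -0.00036107]), 'tau': array([-1.74570519e-03, -6.25236368e+01,  4.79694293e-02, -3.91824996e+01,
        1.64360896e-02,  1.79734372e-03,  2.26961515e-05]), 'position': array([0.1460277 , 0.60771863, 0.25335391]), 'ee_rot': array([1.17658678e-01, 9.93054093e-01, 5.34232828e-05, 6.33826016e-06]), 'ft_force': array([ 0.26740187,  0.21042246, -1.62135455]), 'torque': array([-0.00436081, -0.04246143, -0.02446883]), 'grasp_force': 0.0, 'grip_width': 1.000407829888156}
```

```bash
python3 - <<'E'
import cv2
a=cv2.imread("pics/top0.png")[100:300,90:390]
cv2.imwrite("pics/top0c.png",cv2.resize(a,(800,533),interpolation=cv2.INTER_CUBIC))
E
```

```text
(no output)
```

View pics/top0c.png

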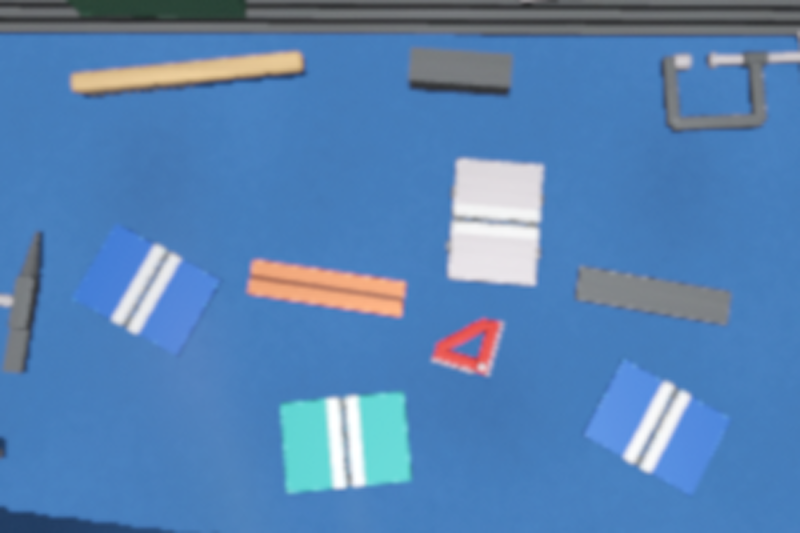

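View pics/side0.png

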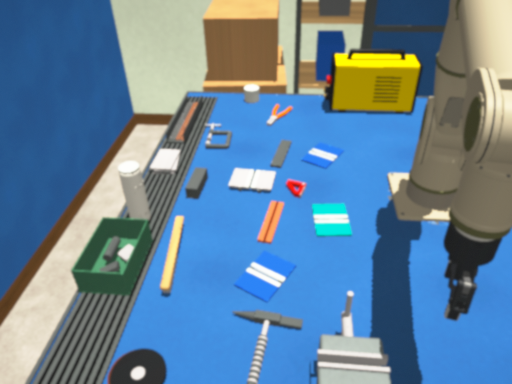

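The top crop shows three plate pairs with the test_piece shape besides the real one: blue (147,290), blue (657,427) and teal (345,442). The bright bare-steel one at (496,222) fits the description, and it is on rests near the red square. The copper bar is at (327,288) on the left, and the dark steel flat is at (653,295). The side view agrees. Next I'll measure with colour masks.

```bash
cat >> h.py <<'E'
def blob(c,m,z,u0,u1,v0,v1):
    k=np.zeros(m.shape,bool);k[v0:v1,u0:u1]=m[v0:v1,u0:u1]
    n,l,s,_=cv2.connectedComponentsWithStats(k.astype(np.uint8))
    k=l==1+np.argmax(s[1:,4])
    v,u=np.nonzero(k);P=world(c,u,v,z)[:,:2];ce=P.mean(0)
    w,V=np.linalg.eigh(np.cov((P-ce).T));d=V[:,1]*np.sign(V[1,1])
    return ce,np.degrees(np.arctan2(d[1],d[0])),np.sqrt(12*w)*1000,k
def measure(c):
    hsv=cv2.cvtColor(c["img"],cv2.COLOR_RGB2HSV).astype(int);H,S,V=hsv[...,0],hsv[...,1],hsv[...,2]
    bar=blob(c,(H>3)&(H<20)&(S>90)&(V>60),.01,170,330,160,240)
    tp=blob(c,(S<60)&(V>120),.018,240,310,145,215)
    return bar,tp
def report(c):
    b,t=measure(c)
    ja=t[1]-90 if t[1]>135 else t[1]+90 if t[1]<45 else t[1]
    e=np.array([np.cos(np.radians(ja)),np.sin(np.radians(ja))]);ex=np.array([e[1],-e[0]])
    print("bar",b[0].round(4),b[1].round(2),b[2].round(1)," tp",t[0].round(4),"joint dir",round(ja,2),t[2].round(1))
    print("bar in tp: x",((b[0]-t[0])@ex).round(4),"y",((b[0]-t[0])@e).round(4),"angle",round(b[1]-ja,2))
    o=manip.get_obs();print("clock",o["clock"],o["position"].round(4),o["ee_rot"].round(4),o["ft_force"].round(1))
    return b,t
E
python3 - <<'E'
from h import *
c=camera("top");b,t=report(c)
for k in(b,t):print(rect(c,k[3],.01 if k is b else .018))
E
```

```text
bar [0.4885 0.1571] 81.26 [ 36.7 175.4]  tp [ 0.5656 -0.0394] joint dir 84.92 [103.5 143.8]
bar in tp: x -0.0941 y 0.1889 angle -3.66
clock 0.9 [0.146  0.6077 0.2534] [ 1.176e-01  9.931e-01  1.000e-04 -0.000e+00] [-1.   0.5  0.1]
(0.4885075988769531, 0.15668916320800783, 36.615596771240234, 175.95309448242188, 81.33251953125)
(0.566398193359375, -0.03958037185668945, 106.62747955322266, 144.7184600830078, 176.37923431396484)
```

Call:
carry_out:
  deltas:
    - [-0.15,-0.14,0,0,-0.4]
    - [-0.35,-0.33,0,0,-0.4]
    - [-0.6,-0.56,0,0,-0.4]
    - [-0.8,-0.75,0,0,-0.4]
    - [-0.87,-0.81,0,0,-0.4]

```text
clock: 1.52
position: [0.2463, 0.4572, 0.2537]
ee_rot: [0.119, 0.993, 0.0, 0.0]
ft_force: [-0.3, 0.2, 0.2]
grip_width: 0.297
grasp_force: 0.0
```

Call:
carry_out:
  deltas:
    - [-0.15,-0.14,0,0,-0.4]
    - [-0.35,-0.33,0,0,-0.4]
    - [-0.6,-0.56,0,0,-0.4]
    - [-0.8,-0.75,0,0,-0.4]
    - [-0.87,-0.81,0,0,-0.4]

```text
clock: 2.15
position: [0.3441, 0.3092, 0.2536]
ee_rot: [0.119, 0.993, 0.0, 0.0]
ft_force: [-0.1, -0.4, -0.7]
grip_width: 0.303
grasp_force: 0.0
```

Call:
carry_out:
  deltas:
    - [-0.15,-0.14,0,-0.1,-0.4]
    - [-0.35,-0.33,0,-0.2,-0.4]
    - [-0.6,-0.56,0.2,-0.31,-0.4]
    - [-0.8,-0.75,0.4,-0.31,-0.4]
    - [-0.87,-0.81,0.6,-0.31,-0.4]
    - [-0.87,-0.81,0.8,-0.31,-0.4]
    - [-0.87,-0.81,0.8,-0.31,-0.4]

```text
clock: 3.02
position: [0.4402, 0.1624, 0.1317]
ee_rot: [0.036, 0.999, -0.001, -0.002]
ft_force: [-0.3, 0.1, 0.2]
grip_width: 0.299
grasp_force: 0.0
```

```bash
python3 - <<'E'
from h import *
c=camera("side");v,u=np.mgrid[0:384,0:512];P=world(c,u.ravel(),v.ravel())
p=manip.get_obs()["position"]
m=(abs(P[:,:2]-p[:2]).max(1)<.06)&(P[:,2]>.06)&(P[:,2]<.2);Q=P[m]
print(p,np.sort(Q[:,2])[:25].round(4), p[2]-np.percentile(Q[:,2],1))
L=Q[Q[:,2]<Q[:,2].min()+.015];print(L.min(0),L.max(0))
E
```

```text
[0.44113569 0.16278429 0.13323625] [0.1067 0.1083 0.1084 0.11   0.1102 0.1119 0.1131 0.1142 0.1146 0.1161
 0.1165 0.1175 0.1179 0.1179 0.1183 0.1193 0.1193 0.1197 0.1197 0.1198
 0.1202 0.1207 0.1208 0.1221 0.1221] 0.024888827105669878
[0.42766966 0.14801174 0.10671788] [0.44879197 0.1889837  0.12077867]
```

Call:
carry_out:
  deltas:
    - [0,0,0.2,0,-0.4]
    - [0,0,0.4,0,-0.4]
    - [0,0,0.55,0,-0.4]
    - [0,0,0.62,0,-0.4]
    - [0,0,0.67,0,-0.4]
    - [0,0,0.7,0,-0.4]
    - [0,0,0.71,0,-0.4]
    - [0,0,0.71,0,-0.4]

```text
clock: 4.08
position: [0.4417, 0.162, 0.0271]
ee_rot: [0.037, 0.999, 0.0, 0.0]
ft_force: [-0.0, 0.1, 0.1]
grip_width: 0.298
grasp_force: 0.0
```

```bash
python3 - <<'E'
from h import *
c=camera("side");report(camera("top"))
F=f(c);cv2.imwrite("pics/s1.png",cv2.resize(c["img"][140:260,200:360,::-1],(800,600),interpolation=cv2.INTER_CUBIC))
E
```

```text
bar [0.4818 0.1097] 77.36 [36.7 80.5]  tp [ 0.5656 -0.0394] joint dir 84.92 [103.4 143.7]
bar in tp: x -0.0968 y 0.1411 angle -7.56
clock 4.175 [0.4417 0.162  0.0271] [3.670e-02 9.993e-01 2.000e-04 2.000e-04] [ 0.2  0.4 -0.5]
```

View pics/s1.png

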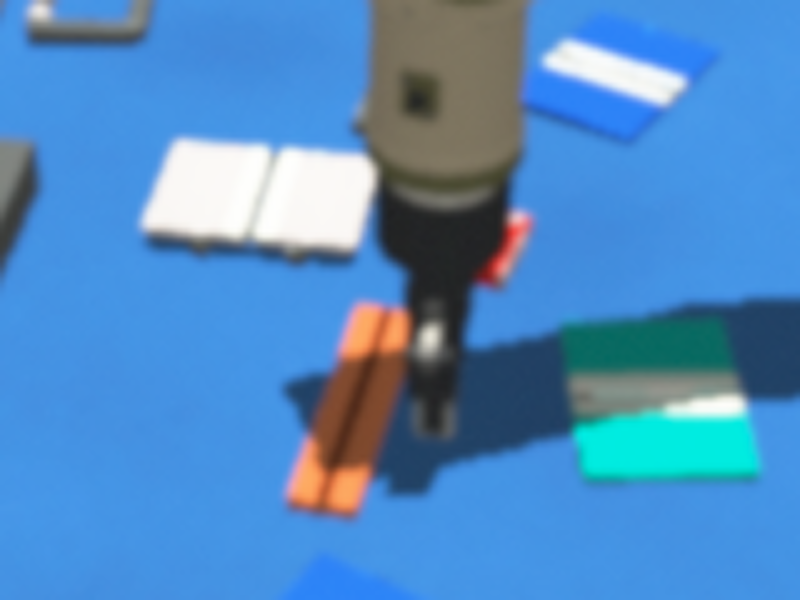

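Fingertips are just above the bench, clear of the bar's near edge (tip at crop (435,435)). The test piece and its rests are undisturbed. Now the side push.

Call:
carry_out:
  deltas:
    - [-0.02,0,0,0,-0.4]
    - [-0.05,0,0,0,-0.4]
    - [-0.08,0,0,0,-0.4]
    - [-0.11,0,0,0,-0.4]
    - [-0.14,0,0,0,-0.4]
    - [-0.17,0,0,0,-0.4]
    - [-0.2,0,0,0,-0.4]
    - [-0.23,0,0,0,-0.4]

```text
clock: 5.18
position: [0.4761, 0.1593, 0.0267]
ee_rot: [0.037, 0.999, -0.0, -0.0]
ft_force: [-2.1, 0.0, -0.7]
grip_width: 0.298
grasp_force: 1.5
```

Call:
carry_out:
  deltas:
    - [-0.03,0,0,0,-0.4]
    - [-0.06,0,0,0,-0.4]
    - [-0.09,0,0,0,-0.4]
    - [-0.12,0,0,0,-0.4]
    - [-0.15,0,0,0,-0.4]
    - [-0.18,0,0,0,-0.4]
    - [-0.21,0,0,0,-0.4]
    - [-0.24,0,0,0,-0.4]
    - [-0.27,0,0,0,-0.4]
    - [-0.3,0,0,0,-0.4]
    - [-0.33,0,0,0,-0.4]
    - [-0.36,0,0,0,-0.4]
    - [-0.39,0,0,0,-0.4]
    - [-0.41,0,0,0,-0.4]
    - [-0.43,0,0,0,-0.4]
    - [-0.43,0,0,0,-0.4]

```text
clock: 7.18
position: [0.5407, 0.1546, 0.0269]
ee_rot: [0.037, 0.999, 0.0, 0.0]
ft_force: [-1.4, 0.0, -1.0]
grip_width: 0.299
grasp_force: 0.5
```

Call:
carry_out:
  deltas:
    - [0.05,0,0,0,-0.4]
    - [0.1,0,-0.2,0,-0.4]
    - [0.1,0.1,-0.5,0,-0.4]
    - [0.1,0.4,-0.8,0,-0.4]
    - [0,0.75,-0.8,0,-0.4]
    - [0,0.95,-0.8,0,-0.4]
    - [0,0.95,-0.8,0,-0.4]

```text
clock: 8.05
position: [0.5498, 0.2998, 0.1467]
ee_rot: [0.035, 0.999, 0.001, 0.0]
ft_force: [0.6, -0.7, 0.6]
grip_width: 0.298
grasp_force: 0.0
```

```bash
python3 - <<'E'
from h import *
c=camera("top");report(c)
cv2.imwrite("pics/t2.png",cv2.resize(c["img"][140:260,160:320,::-1],(800,600),interpolation=cv2.INTER_CUBIC))
E
```

```text
bar [0.5702 0.1531] 85.78 [ 37.  177.6]  tp [ 0.5656 -0.0394] joint dir 84.85 [103.4 143.8]
bar in tp: x -0.0126 y 0.1921 angle 0.93
clock 8.1 [0.5503 0.2975 0.1467] [3.590e-02 9.994e-01 0.000e+00 1.000e-04] [-0.2  0.1  0.4]
```

View pics/t2.png

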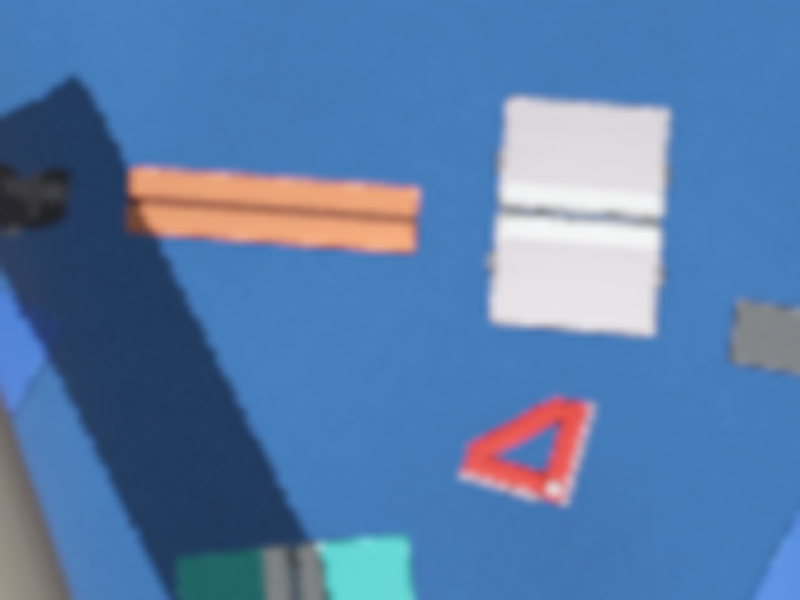

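The bar is parallel to the lane (about 4° tilt in both, crop y 201→219) but sits about 9 mm short: the lane mid is at crop (494,211) and the bar's axis extended passes at about row 224. I'll push 9 mm more.

Call:
carry_out:
  deltas:
    - [0.1,-0.3,0,0,-0.4]
    - [0.1,-0.6,0,0,-0.4]
    - [0.1,-0.85,0,0,-0.4]
    - [0.1,-0.95,0.2,0,-0.4]
    - [0.1,-0.95,0.45,0,-0.4]
    - [0.1,-0.95,0.65,0,-0.4]
    - [0.1,-0.95,0.75,0,-0.4]
    - [0.1,-0.95,0.8,0,-0.4]
    - [0.1,-0.95,0.8,0,-0.4]
    - [0.07,-0.95,0.8,0,-0.4]
    - [0.04,-0.95,0.8,0,-0.4]
    - [0.02,-0.95,0.8,0,-0.4]
    - [0,-0.95,0.8,0,-0.4]
    - [-0.02,-0.95,0.8,0,-0.4]
    - [-0.04,-0.95,0.8,0,-0.4]
    - [-0.06,-0.95,0.8,0,-0.4]
    - [-0.06,-0.95,0.8,0,-0.4]

```text
clock: 10.22
position: [0.5488, 0.154, 0.0265]
ee_rot: [0.037, 0.999, -0.0, -0.001]
ft_force: [-3.7, -0.5, 1.6]
grip_width: 0.303
grasp_force: 1.8
```

Call:
carry_out:
  deltas:
    - [0.05,0,0,0,-0.4]
    - [0.1,0,-0.2,0,-0.4]
    - [0.1,0.1,-0.5,0,-0.4]
    - [0,0.4,-0.6,0,-0.4]
    - [-0.1,0.7,-0.6,0,-0.4]
    - [-0.19,0.9,-0.6,0,-0.4]
    - [-0.19,0.9,-0.6,0,-0.4]

```text
clock: 11.1
position: [0.5874, 0.2893, 0.1164]
ee_rot: [0.035, 0.999, 0.0, 0.0]
ft_force: [0.3, -0.4, 0.2]
grip_width: 0.302
grasp_force: 0.0
```

```bash
python3 - <<'E'
from h import *
c=camera("top");report(c)
cv2.imwrite("pics/t3.png",cv2.resize(c["img"][140:260,160:320,::-1],(800,600),interpolation=cv2.INTER_CUBIC))
E
```

```text
bar [0.5781 0.1525] 85.93 [ 37.1 175.5]  tp [ 0.5656 -0.0394] joint dir 84.85 [103.4 143.8]
bar in tp: x -0.0048 y 0.1923 angle 1.08
clock 11.15 [0.5874 0.2872 0.1164] [ 3.600e-02  9.994e-01 -2.000e-04  1.000e-04] [-0.3 -0.4 -0.6]
```

View pics/t3.png

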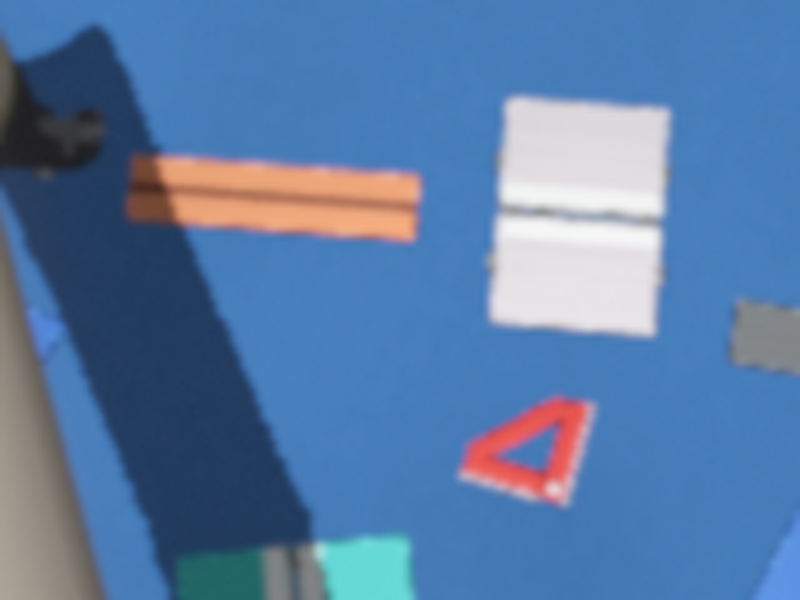

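The bar axis extended now meets the lane mid (row 212 against 211 at column 494). I'll turn the tool 90° so that both fingertips bear on the bar's end face, then lower it behind that end.

Call:
carry_out:
  deltas:
    - [0,0,0,0.33,-0.4]
    - [0,0,0,0.67,-0.4]
    - [0,0,0,1,-0.4]
    - [0,0,0,1,-0.4]

```text
clock: 11.65
position: [0.5874, 0.2853, 0.1169]
ee_rot: [0.294, 0.956, -0.0, 0.0]
ft_force: [0.0, 0.2, -0.0]
grip_width: 0.303
grasp_force: 0.0
```

Call:
carry_out:
  deltas:
    - [0,0,0,0.33,-0.4]
    - [0,0,0,0.67,-0.4]
    - [0,0,0,1,-0.4]
    - [0,0,0,1,-0.4]

```text
clock: 12.15
position: [0.5875, 0.2859, 0.1168]
ee_rot: [0.53, 0.848, -0.0, 0.0]
ft_force: [-0.6, -1.0, 0.1]
grip_width: 0.302
grasp_force: 0.0
```

Call:
carry_out:
  deltas:
    - [0,0,0.1,0.33,-0.4]
    - [0,0,0.2,0.67,-0.4]
    - [0,0,0.35,1,-0.4]
    - [0,0,0.48,1,-0.4]
    - [0,0,0.56,1,-0.4]
    - [0,0,0.6,1,-0.4]
    - [0,0,0.6,1,-0.4]

```text
clock: 13.02
position: [0.5877, 0.2864, 0.0268]
ee_rot: [0.732, 0.681, 0.0, -0.0]
ft_force: [0.7, 0.1, 0.5]
grip_width: 0.296
grasp_force: 0.0
```

Call:
carry_out:
  deltas:
    - [-0.05,0,0,0,-0.4]
    - [-0.1,0,0,0,-0.4]
    - [-0.15,0,0,0,-0.4]
    - [-0.18,0,0,0,-0.4]
    - [-0.21,0,0,0,-0.4]
    - [-0.24,0,0,0,-0.4]
    - [-0.27,0,0,0,-0.4]
    - [-0.3,0,0,0,-0.4]
    - [-0.33,0,0,0,-0.4]
    - [-0.36,0,0,0,-0.4]
    - [-0.39,0,0,0,-0.4]
    - [-0.42,0,0,0,-0.4]
    - [-0.45,0,0,0,-0.4]
    - [-0.48,0,0,0,-0.4]
    - [-0.48,0,0,0,-0.4]

```text
clock: 14.9
position: [0.5823, 0.2136, 0.0268]
ee_rot: [0.733, 0.68, -0.0, 0.0]
ft_force: [-0.2, 0.8, 0.4]
grip_width: 0.301
grasp_force: 0.0
```

```bash
python3 - <<'E'
from h import *
c=camera("top");report(c)
cv2.imwrite("pics/t4.png",cv2.resize(c["img"][140:260,160:320,::-1],(800,600),interpolation=cv2.INTER_CUBIC))
E
```

```text
bar [0.5751 0.1135] 86.03 [ 37.2 176.2]  tp [ 0.5656 -0.0394] joint dir 84.85 [103.4 143.8]
bar in tp: x -0.0042 y 0.1532 angle 1.17
clock 14.95 [0.5823 0.2137 0.0267] [ 7.329e-01  6.804e-01 -4.000e-04  2.000e-04] [0.5 0.5 0.1]
```

View pics/t4.png

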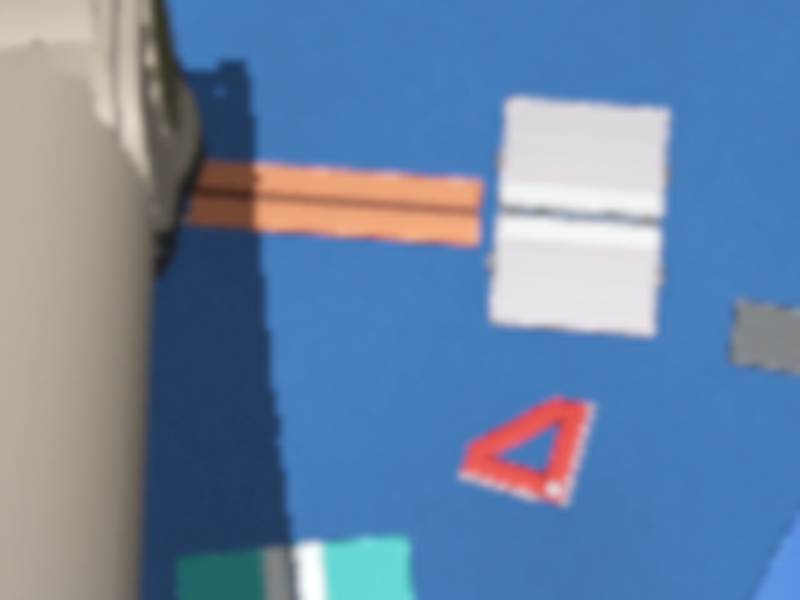

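The bar end (column 482, rows 178–245, mid 211.5) faces the lane mid (row 211) squarely. I'll push on.

Call:
carry_out:
  deltas:
    - [-0.02,0,0,0,-0.4]
    - [-0.05,0,0,0,-0.4]
    - [-0.08,0,0,0,-0.4]
    - [-0.11,0,0,0,-0.4]
    - [-0.14,0,0,0,-0.4]
    - [-0.17,0,0,0,-0.4]
    - [-0.2,0,0,0,-0.4]
    - [-0.23,0,0,0,-0.4]
    - [-0.26,0,0,0,-0.4]
    - [-0.29,0,0,0,-0.4]
    - [-0.32,0,0,0,-0.4]
    - [-0.35,0,0,0,-0.4]

```text
clock: 16.45
position: [0.5784, 0.162, 0.0268]
ee_rot: [0.733, 0.681, -0.0, -0.0]
ft_force: [0.5, 1.7, -2.3]
grip_width: 0.297
grasp_force: 1.2
```

```bash
python3 - <<'E'
from h import *
report(camera("top"))
E
```

```text
bar [0.5726 0.0794] 86.23 [ 37.4 131.5]  tp [ 0.5656 -0.0391] joint dir 84.6 [104.  143.6]
bar in tp: x -0.0042 y 0.1186 angle 1.63
clock 16.5 [0.5784 0.1611 0.0268] [ 7.329e-01  6.804e-01 -2.000e-04  1.000e-04] [-0.4  1.2 -1. ]
```

Call:
carry_out:
  deltas:
    - [-0.03,0,0,0,-0.4]
    - [-0.06,0,0,0,-0.4]
    - [-0.09,0,0,0,-0.4]
    - [-0.12,0,0,0,-0.4]
    - [-0.15,0,0,0,-0.4]
    - [-0.18,0,0,0,-0.4]
    - [-0.21,0,0,0,-0.4]
    - [-0.24,0,0,0,-0.4]
    - [-0.27,0,0,0,-0.4]
    - [-0.3,0,0,0,-0.4]

```text
clock: 17.75
position: [0.5751, 0.1172, 0.0268]
ee_rot: [0.733, 0.681, 0.0, -0.0]
ft_force: [0.7, 2.4, -0.1]
grip_width: 0.303
grasp_force: 1.5
```

Call:
carry_out:
  deltas:
    - [-0.03,0,0,0,-0.4]
    - [-0.06,0,0,0,-0.4]
    - [-0.09,0,0,0,-0.4]
    - [-0.12,0,0,0,-0.4]
    - [-0.15,0,0,0,-0.4]
    - [-0.18,0,0,0,-0.4]
    - [-0.21,0,0,0,-0.4]
    - [-0.24,0,0,0,-0.4]
    - [-0.27,0,0,0,-0.4]
    - [-0.3,0,0,0,-0.4]
    - [-0.3,0,0,0,-0.4]

```text
clock: 19.12
position: [0.5717, 0.0716, 0.0268]
ee_rot: [0.733, 0.68, -0.0, 0.0]
ft_force: [0.2, 1.0, 0.2]
grip_width: 0.301
grasp_force: 0.0
```

```bash
python3 - <<'E'
from h import *
c=camera("top");report(c)
cv2.imwrite("pics/t5.png",cv2.resize(c["img"][140:230,220:340,::-1],(800,600),interpolation=cv2.INTER_CUBIC))
E
```

```text
bar [ 0.5594 -0.1049] 178.77 [23.4 36.3]  tp [ 0.5656 -0.0394] joint dir 84.63 [104.7 143.2]
bar in tp: x -0.0 y -0.0657 angle 94.15
clock 19.175 [0.5718 0.0717 0.0268] [ 7.329e-01  6.804e-01 -3.000e-04  2.000e-04] [ 0.  -0.6  0.6]
```

View pics/t5.png

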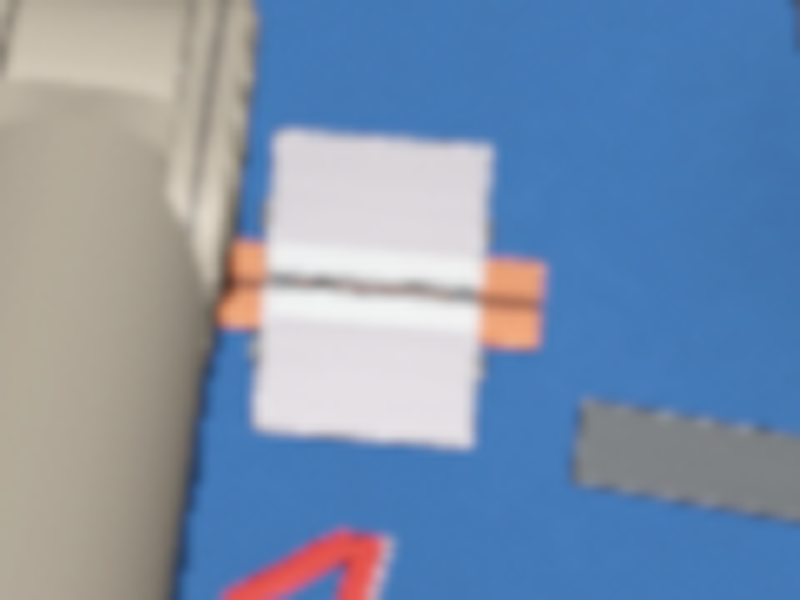

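The bar runs squarely through the lane, with about 28 mm out at the far end (columns 482–545). About 10.5 mm more to go, then back off.

Call:
carry_out:
  deltas:
    - [-0.02,0,0,0,-0.4]
    - [-0.04,0,0,0,-0.4]
    - [-0.06,0,0,0,-0.4]
    - [-0.07,0,0,0,-0.4]
    - [-0.07,0,0,0,-0.4]
    - [0,0,0,0,-0.4]
    - [0.15,0,0,0,-0.4]
    - [0.4,0,-0.2,0,-0.4]
    - [0.7,0,-0.5,0,-0.4]
    - [0.95,0,-0.7,0,-0.4]
    - [0.95,0,-0.7,0,-0.4]

```text
clock: 20.55
position: [0.583, 0.2196, 0.134]
ee_rot: [0.731, 0.683, 0.002, 0.0]
ft_force: [0.4, -0.5, -0.2]
grip_width: 0.307
grasp_force: 0.0
```

Call:
carry_out:
  deltas:
    - [0.3,0,0,0,-0.4]
    - [0.6,0,0,0,-0.4]
    - [0.6,0,0,0,-0.4]

```text
clock: 20.92
position: [0.5875, 0.3083, 0.1303]
ee_rot: [0.731, 0.683, -0.001, -0.001]
ft_force: [-0.8, -1.0, 0.3]
grip_width: 0.3
grasp_force: 0.0
```

```bash
python3 - <<'E'
from h import *
c=camera("top");b,t=report(c)
hsv=cv2.cvtColor(c["img"],cv2.COLOR_RGB2HSV).astype(int);H,S,V=hsv[...,0],hsv[...,1],hsv[...,2]
m=(H>3)&(H<20)&(S>90)&(V>60);v,u=np.nonzero(m[165:205,240:315]);P=world(c,u+240,v+165,.01)[:,:2]-t[0]
e=np.array([.0715,.9974]);ex=np.array([.9974,-.0715]);y=P@e;x=P@ex
for s in(y>.03,y<-.03):print("end",y[s].min().round(4),y[s].max().round(4),"x",x[s].mean().round(4),s.sum(),"area length mm",(s.sum()*(abs(c['t'][2])/f(c))**2*1e6/40).round(1))
cv2.imwrite("pics/t6.png",cv2.resize(c["img"][140:230,220:340,::-1],(800,600),interpolation=cv2.INTER_CUBIC))
E
```

```text
bar [0.5694 0.0318] 30.2 [36.1 37.2]  tp [ 0.5656 -0.0394] joint dir 84.53 [104.9 143.2]
bar in tp: x -0.0029 y 0.0712 angle -54.33
clock 20.975 [0.5882 0.3054 0.1306] [ 7.319e-01  6.815e-01 -8.000e-04  1.000e-04] [-0.4 -1.   0.1]
end 0.0535 0.0894 x -0.0012 134 area length mm 29.4
end -0.0868 -0.0525 x -0.0015 120 area length mm 26.3
```

View pics/t6.png

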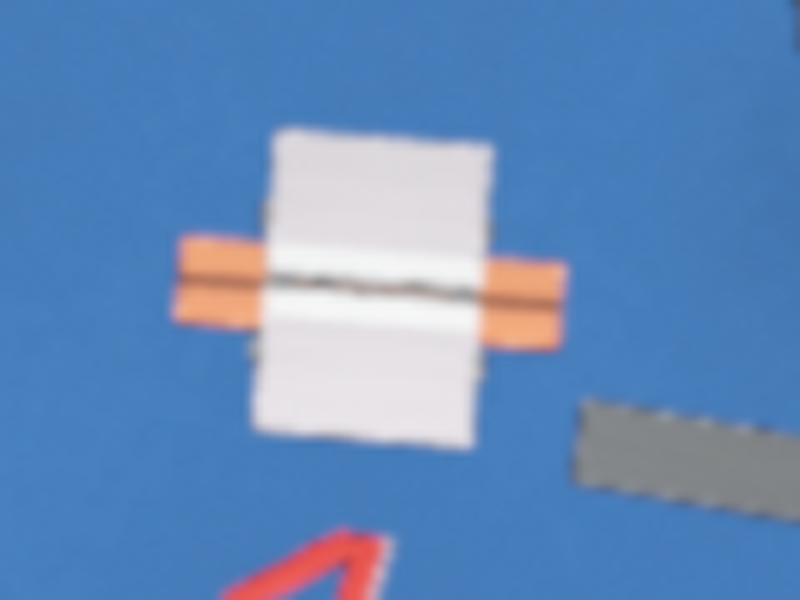

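Both ends stick out about equally (left columns 175–265, right 482–567). The bar is centred to about 1–2 mm, and the test piece hasn't moved. Handing in.

```bash
python3 -c "
from h import *
print(ticket.hand_in())"
```

```text
the job is handed in; nothing more can be done
None
```

The copper backing bar lies in the lane under the joint, centred to about 1–2 mm by the last top picture; the test piece did not shift measurably, and the job is handed in at about 21 s, though the hand-in returned no verdict.

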